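# Close the humidifier's click-stop filler cap

### The arm

A 7-joint arm with a two-finger parallel gripper is mounted at the origin on a cart in front of the work surface, level with it; the furniture and walls round the work are solid. World frame = base frame: x ahead of the robot, y to its left, z up, the work surface at z = 0. Lengths are in m, angles in rad, forces in N, time in s.
With the tool pointing down it reaches from about 0.4 to 0.925 m from the base axis. Payload 4.1 kg.
Tool frame: the origin (TCP) lies midway between the tips of the shut fingers; the grasp point (between the pads) lies pinch_z behind it (pinch_z is the distance from the TCP to the grasp point, in m); z points along the fingers, y is the line along which they close (so a half turn about z gives the same grasp; the last joint's range is limited). The gripper opens to 85 mm and grips with 20 to 120 N. Pads are 22 mm wide; open, the fingers measure 114 mm over their backs; the gripper's body (76 mm by 85 mm) begins 54 mm behind the grasp point. The pads swing forward as they close: fully open they stand 13 mm farther back than shut.
Start: joints at [1.025, 0.398, 0.045, 1.537, -0.019, 1.207, -0.051], TCP at [0.281, -0.586, 0.231] pointing down, gripper open.
Joint ranges: [-2.82, 2.82], [-0.49, 2.23], [-1.37, 1.46], [0, 2.46], [-1.36, 4.5], [0.23, 2], [-2.94, 2.94]. Speed limits (rad/s): [2.57, 2.57, 3.14, 3.14, 3.14, 3.14, 3.14].

### API

Orientations are given as a unit quaternion [x, y, z, w].
In Python, from rig import * gives the robot as it stands. The module is installed in compiled form; this text tells all that it offers.
- The arm moves only by the tool drive_tool, never from a script. Its argument "increments" is a list of rows, each a list of 4 numbers: the shift along the world's x, y, z in cm, then the turn about the world's z in rad. In form: [[x, y, z, twist], ...]. A call has 1 to 5 rows; each row is the pose to reach, as a shift and turn from the pose commanded when the call began; what a row does not reach only later rows make up. A row lasts 1/8 s, in which the tool goes at most 62.5 mm and 10.7 degrees, less where a joint would pass 70% of its speed; a pose out of reach is approached as far as the arm can. A call with a gripper value outside its range is refused whole. "grip" is the closure in counts, from 0 (fully open) to 255 (shut), set as the call begins (left out, the last holds). The fingers move at their own pace and stop on an object; "grip_force" is the grip in N (left out, the last holds). Time passes only in rows, so rows that repeat a pose let the fingers close. It gives the time, the measured TCP pose, the force, the opening and the grip force at its end, in the units of the state.
- state(): the state, without advancing time (a new reading comes with each control period).
- get_image(name): name is "scene" or "top"; returns (picture, depth): 480x640x3 uint8, red, green, blue; 480x640 float32, m along the optical axis (not along the pixel's ray), 0 where there is no reading.
- camera_model(name): a dict with "intrinsics" (3x3 intrinsics, pixels), "dist_coeffs" ([k1, k2, p1, p2, k3] as OpenCV has them; the pictures are not rectified), "R" (3x3) and "t" (3): a world point X has camera coordinates R X + t. Camera axes: x right, y down, z forward; pixel columns grow to the right and rows downward; lengths in m; the calibration is good to about 2 mm. A picture is of the moment at which its call begins. camera_model takes no time and is no camera call.
- sign_off(): hands the job in; it is judged then, once.
Trained networks look in the newest picture that a camera, given by its name, has taken for a name from the list of things; names that differ only in an ending like _2 or _b are one class to them, and where a whole thing is asked for, a point or a joint stands for the part that bears it (a point fixed in the world has none). Each returns a list of dicts, best first, with "conf" (0 to 1); they miss things now and then, are a little off and sometimes report something else, mostly with a low value. They report only what shows in the picture. A call takes as long as a camera call.
- boxes_of(camera, query): "centre" ([x, y, z] in m, in world coordinates, good to about 4 mm: the middle of the surface that is visible of it).
- silhouettes(camera, query): "region" (480x640 bool, what is visible of it).
- mark_of(camera, query): "centre" ([x, y, z] in m, in world coordinates, good to about 4 mm: a listed point, or the origin of a listed thing).
The state is a dict: "t": time; "joints": joint angles; "dq": joint speeds; "tau": joint torques, N m; "position": TCP position; "tool_rot": TCP orientation; "ft_force": force on the tool from outside, world axes, zero at the start; "torque": the same for the moment, N m; "grip_width": opening from 0.0 (shut) to 1.0 (fully open); "grip_force": force on a finger pad.
Only numpy, scipy, OpenCV 4.12 (cv2) and the standard library are available. Lean on these libraries where they do the work, as an engineer would, in place of code of your own. Each camera call takes 0.05 s, during which the arm holds its last target. There are 200 camera calls.

### The job

The humidifier's filler cap, the larger of the two caps on its lid, has been left loose. Take it by its grip bar and turn it clockwise (seen from above) until it is fully home and its ratchet clicks over at least once, then let go and leave it shut. Leave the smaller drain cap as it is: it is already tight.

Things in the scene. Friction and masses are not known exactly. Their poses are not given: they have to be found in the camera images.
- filler_grip (a point): Grip of the larger cap (filler cap) on the fixed white humidifier (170 x 260 mm, lid 100 mm above the table): a grey disc, diameter 60 mm, face 122 mm above the table, and on it a bar 50 mm long, 14 mm thick, 23 mm tall, its top 145 mm above the table. This point is on the cap's upright axis, 11 mm below the bar's top; x along the bar, y across its thickness, z up; turns with the cap.
- filler_thread (a joint): Screw ring inside the filler cap, rad. 0 = fully home (a firm stop); it starts loose, between -0.7 and -0.4, and grows as the cap is turned clockwise seen from above. The cap neither rises nor sinks. Until it is home the ring turns with the cap, at a light torque of about 0.03 N m.
- filler_ratchet (a joint): Angle of the filler cap on its screw ring, rad, growing clockwise: about 0 until the ring is home; then, at about 0.1 to 0.12 N m, the cap rides up a ratchet tooth for some 0.3 rad and clicks over (let go before, it springs back). Teeth are 0.35 rad (20 degrees) apart, without end stop. After one click it rests at about 0.33. Turned back, the cap does not slip but unscrews the ring.
- drain_cap (a joint): The smaller cap (drain cap), on the other half of the same lid (left or right), its axis 130 mm from the filler cap's: a grey disc, diameter 40 mm, with a bar 32 mm long and 14 mm thick, as high as the filler cap. Rad: 0 = tight, as it starts; negative = unscrewed. No ratchet; not to be turned.

How it is judged:
On the way, in this order (a step that is already met when the one before it is completed fails the run):
1. the filler cap is screwed fully home (value of joint filler_thread above -0.08 rad), for 0.05 s.
2. its ratchet has clicked over at least once (value of joint filler_ratchet above 0.28 rad), for 0.1 s.
At the end, for the whole second after the job is handed in: The filler cap is home (its screw ring within 0.17 rad of the stop), its ratchet has slipped at least one click (ratchet angle over 0.28 rad), it is at rest, and the drain cap is still tight (within 0.15 rad) (value of joint filler_thread above -0.17 rad and value of joint filler_ratchet above 0.28 rad and velocity of joint filler_ratchet between -0.1 and 0.1 rad/s and value of joint drain_cap above -0.15 rad); the robot touches nothing.
It fails at once if the drain cap is unscrewed (by more than 0.15 rad) (value of joint drain_cap below -0.15 rad).
It also fails if it takes over 35 s, if anything falls off the work surface, if the arm or the gripper's body presses on something with over 40 N, if the wrist force passes 120 N, or if a joint passes its speed limit or range.

## Working session

There is one attempt and no reset: what is moved stays moved. The work goes in short steps, Python scripts to look and compute and a tool call to move; the robot and the scene stay as the last step left them, time stands still between calls to the robot, and variables do not carry over. Pictures are saved under pics/ and viewed, at most 10 in all, crops included, and the job is handed in when it is done.

Besides the shell and the picture viewer there is one more tool, called after ">>>" by a JSON object that holds its "method" and its "body". drive_tool: Moves the arm, as the interface text tells. Its arguments: {"type":"object","properties":{"increments":{"type":"array","items":{"type":"array","items":{"type":"number"}}},"grip":{"type":"number"},"grip_force":{"type":"number"}},"required":["increments"]}

```bash
mkdir -p pics; cat > h.py <<'E'
from rig import *
import numpy as np, cv2
def shot(cam,name):
    im,d=get_image(cam); cv2.imwrite(f'pics/{name}.png',im[:,:,::-1]); return im,d
def cloud(cam,d):
    m=camera_model(cam);K=np.array(m['intrinsics'],float);D=np.array(m['dist_coeffs'],float);R=np.array(m['R']);t=np.array(m['t'])
    v,u=np.mgrid[:480,:640]
    p=cv2.undistortPoints(np.stack([u,v],-1).reshape(-1,1,2).astype(np.float64),K,D).reshape(480,640,2)
    c=np.dstack([p*d[...,None],d])
    return (c-t)@R
E
python3 - <<'E'
from h import *
im,d=shot('top','top1'); W=cloud('top',d)
print(state())
for q in ['filler_grip','drain_cap']:
    for f in (mark_of,boxes_of): print(q,f.__name__,f('top',q)[:2])
m=(W[...,2]>.132)&(W[...,2]<.158)&(d>0)
n,l,s,c=cv2.connectedComponentsWithStats(m.astype(np.uint8))
for i in range(1,n):
    if s[i,4]<30: continue
    P=W[l==i]; r=cv2.minAreaRect(P[:,:2].astype(np.float32)*1000)
    print(c[i],s[i],P.mean(0),r)
E
```

```text
{'t': 0.05, 'joints': array([ 1.02502414,  0.39918018,  0.04501122,  1.53787183, -0.01874393,
        1.20694161, -0.05067376]), 'dq': array([ 0.00046547,  0.00102955, -0.00079191, -0.00231748,  0.00093246,
       -0.00172213, -0.00063987]), 'tau': array([ 1.82125856e-03, -4.76693130e+01,  1.37060333e+00, -2.55220968e+01,
        1.19222200e-02,  5.03916395e-03,  4.75129082e-05]), 'position': array([ 0.28060184, -0.5855968 ,  0.23027429]), 'tool_rot': array([ 9.75136517e-01,  2.21602782e-01, -2.61094719e-04, -9.54776564e-04]), 'ft_force': array([0.45306495, 0.25280009, 0.16417305]), 'torque': array([ 0.02096004, -0.02732716,  0.00932368]), 'grip_force': 0.0, 'grip_width': 1.001557275432811}
filler_grip call [{'centre': [0.5078, -0.0605, 0.1325], 'conf': 0.62}]
filler_grip call [{'centre': [0.5065, -0.0625, 0.1192], 'conf': 0.78}]Traceback (most recent call last):
  File "<stdin>", line 5, in <module>
ValueError: it knows: filler_grip
```

View pics/top1.png

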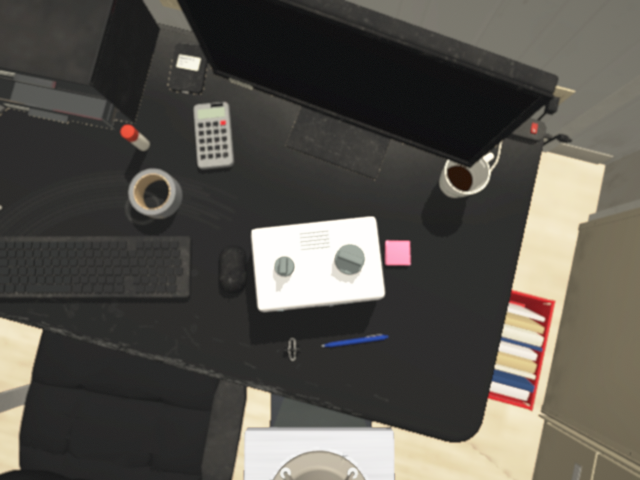

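The top view shows the humidifier with the filler cap at about (349,260) and the drain cap at (285,266). Next I need the bar's angle.

```bash
python3 - <<'E'
from h import *
im,d=shot('top','top2'); W=cloud('top',d)
cv2.imwrite('pics/crop2.png',cv2.resize(im[225:300,245:390,::-1],None,fx=5.5,fy=5.5,interpolation=cv2.INTER_CUBIC))
im2,d2=shot('scene','sc1'); W2=cloud('scene',d2)
print([ (x['centre'],x['conf']) for x in mark_of('scene','filler_grip')])
for nm,w,dd in(('top',W,d),('scene',W2,d2)):
    near=(dd>0)&(np.hypot(w[...,0]-.507,w[...,1]+.06)<.2)
    m=near&(w[...,2]>.134)&(w[...,2]<.16)
    n,l,s,c=cv2.connectedComponentsWithStats(m.astype(np.uint8))
    for i in range(1,n):
        if s[i,4]<15: continue
        P=w[l==i]; a=P[:,:2]-P[:,:2].mean(0); e,v=np.linalg.eigh(a.T@a/len(a))
        print(nm,c[i],s[i,4],P.mean(0).round(4),'std mm',np.sqrt(e)*1000,'ang',np.arctan2(v[1,1],v[0,1]),cv2.minAreaRect(P[:,:2].astype(np.float32)*1000))
    m=near&(w[...,2]>.112)&(w[...,2]<.13); print(nm,'disc',m.sum(),w[m].mean(0))
E
```

```text
[([0.508, -0.0608, 0.1319], 0.56)]
top [350.18686869 257.29292929] 198 [ 0.5099 -0.062   0.1435] std mm [ 4.16756177 14.02982575] ang 1.207490194356613 ((510.343017578125, -62.11833190917969), (49.07284164428711, 14.355779647827148), 68.60688018798828)
top [282.484375  264.3671875] 128 [0.4966 0.0668 0.1437] std mm [4.26141421 8.82220823] ang 3.1360724029310756 ((497.3842468261719, 66.96764373779297), (30.938383102416992, 14.01535701751709), 1.4683709144592285)
top disc 762 [ 0.5057206  -0.02579426  0.1210339 ]
scene [364.84491979 253.89839572] 374 [ 0.5064 -0.0614  0.1414] std mm [ 4.00644993 14.41436673] ang 1.2012106736630066 ((507.7333068847656, -62.98079299926758), (50.205047607421875, 15.775836944580078), 70.06320190429688)
scene [295.13127413 299.        ] 259 [0.4921 0.0676 0.1416] std mm [4.06654168 9.58688694] ang -3.0850836372525294 ((495.0003967285156, 66.13897705078125), (14.8123140335083, 33.314823150634766), 89.97005462646484)
scene disc 1213 [ 0.49389021 -0.00652927  0.12044402]
```

View pics/crop2.png

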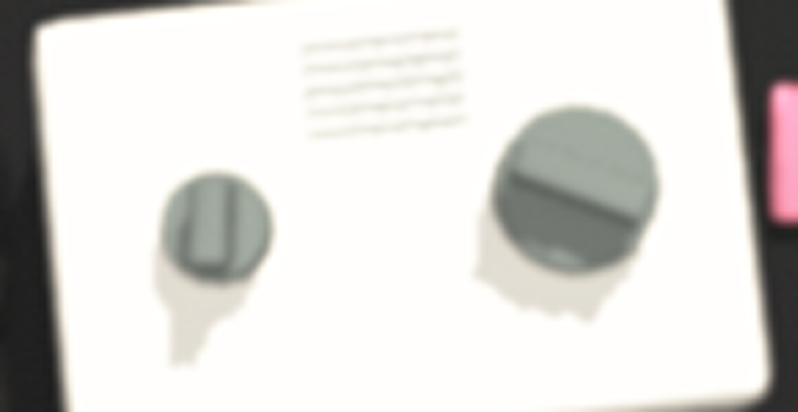

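View pics/sc1.png

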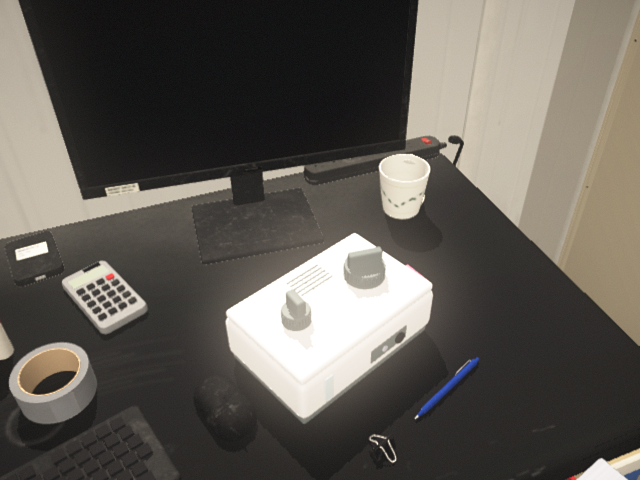

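The scene view confirms it: filler cap bar at (365,254), drain cap at (295,299). The two cameras agree on the bar: centre about (0.509, -0.062), top at 0.144, length 50 mm, direction 1.204 rad. Tool y is at -1.124 and has to be at -0.367, so the twist is +0.757.

>>> {"method": "drive_tool", "body": {"increments": [[2.2, 5.2, 2, 0.1], [4.4, 10.2, 2, 0.25], [6.6, 15.4, 2, 0.4], [9, 20.6, 2, 0.55], [11.4, 26.2, 2, 0.7]], "grip": 0, "grip_force": 60}}

```text
t: 0.92
position: [0.3955, -0.3227, 0.2516]
tool_rot: [0.839, 0.544, 0.0, 0.0]
ft_force: [1.2, 0.2, -1.5]
grip_width: 1.006
grip_force: 0.0
```

>>> {"method": "drive_tool", "body": {"increments": [[2.3, 5.2, 0, 0.057], [4.6, 10.4, 0, 0.057], [6.9, 15.7, 0, 0.057], [9.2, 21, 0, 0.057], [11.4, 26.2, -2, 0.057]]}}

```text
t: 1.55
position: [0.5108, -0.0606, 0.2329]
tool_rot: [0.824, 0.566, 0.002, 0.002]
ft_force: [1.0, -1.1, -0.1]
grip_width: 1.001
grip_force: 0.0
```

>>> {"method": "drive_tool", "body": {"increments": [[0, 0, -1, 0], [0, 0, -2, 0]]}}

```text
t: 1.8
position: [0.5087, -0.0628, 0.2108]
tool_rot: [0.824, 0.566, -0.0, 0.0]
ft_force: [-0.0, -0.6, -0.4]
grip_width: 1.0
grip_force: 0.0
```

```bash
cat > s.py <<'E'
from h import *
s=state(); q=s['tool_rot']; from scipy.spatial.transform import Rotation as R
y=R.from_quat(q).as_matrix()[:,1]
print(s['t'],s['position'].round(4),'yaw_y',np.arctan2(y[1],y[0]),y[2],s['joints'].round(2),s['ft_force'].round(1),s['torque'].round(3),s['grip_width'],s['grip_force'])
E
python3 s.py
```

```text
1.8 [ 0.5087 -0.0628  0.2108] yaw_y -0.3668538790196461 -0.00012472664649907262 [ 0.42  0.19 -0.44  1.88  0.09  1.09 -0.41] [-0.  -0.6 -0.4] [-0.034  0.009 -0.025] 0.9995731668206435 0.0
```

>>> {"method": "drive_tool", "body": {"increments": [[0, 0.1, -2.5, 0], [0, 0.1, -5, 0], [0, 0.1, -7, 0], [0, 0.1, -8.3, 0], [0, 0.1, -8.3, 0]]}}

```text
t: 2.42
position: [0.5081, -0.0623, 0.1276]
tool_rot: [0.825, 0.565, -0.001, -0.0]
ft_force: [-0.6, -0.4, 0.3]
grip_width: 1.003
grip_force: 0.0
```

```bash
python3 - <<'E'
from h import *
exec(open('s.py').read())
im,d=shot('scene','sc3')
cv2.imwrite('pics/crop3.png',cv2.resize(im[180:340,270:480,::-1],None,fx=3.5,fy=3.5,interpolation=cv2.INTER_CUBIC))
E
```

```text
2.425 [ 0.5081 -0.0623  0.1276] yaw_y -0.36876443794031594 -0.0015855576917256809 [ 0.4   0.29 -0.43  1.97  0.15  0.92 -0.47] [-0.6 -0.4  0.3] [ 0.011 -0.061 -0.017] 1.0025246766236735 0.0
```

View pics/crop3.png

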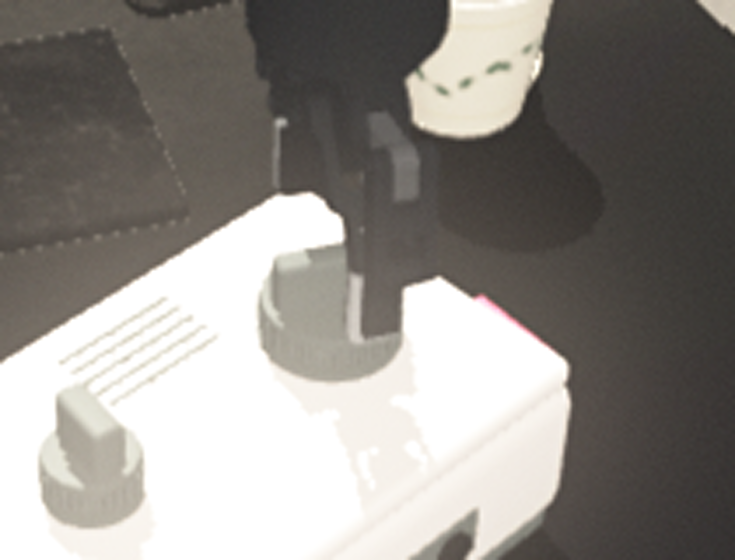

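The fingers straddle the filler bar, with the near finger at about (375,290) in the crop. Closing now.

>>> {"method": "drive_tool", "body": {"increments": [[0, 0, 0, 0], [0, 0, 0, 0], [0, 0, 0, 0], [0, 0, 0, 0], [0, 0, 0, 0]], "grip": 255, "grip_force": 60}}

```text
t: 3.1
position: [0.5096, -0.0614, 0.1289]
tool_rot: [0.824, 0.566, 0.001, 0.001]
ft_force: [0.4, -0.7, 1.6]
grip_width: 0.15
grip_force: 61.5
```

```bash
python3 s.py
```

```text
3.1 [ 0.5096 -0.0614  0.1289] yaw_y -0.3670520612879747 0.0017439562881213456 [ 0.4   0.28 -0.43  1.96  0.15  0.92 -0.47] [ 0.4 -0.7  1.6] [-0.128 -0.165 -0.055] 0.1496629467107635 61.50923252105713
```

Gripped: the opening is about 13 mm and the side forces are small. Turning clockwise and watching the moment.

>>> {"method": "drive_tool", "body": {"increments": [[0, 0, 0, -0.08], [0, 0, 0, -0.16], [0, 0, 0, -0.24], [0, 0, 0, -0.32], [0, 0, 0, -0.4]]}}

```text
t: 3.72
position: [0.5099, -0.0615, 0.1289]
tool_rot: [0.921, 0.39, 0.001, 0.001]
ft_force: [0.5, -0.4, 1.4]
grip_width: 0.144
grip_force: 61.5
```

```bash
python3 s.py
```

```text
3.725 [ 0.5099 -0.0615  0.1289] yaw_y -0.7694672142142736 0.001945895933360908 [ 0.34  0.28 -0.36  1.97  0.12  0.92 -0.85] [ 0.5 -0.4  1.4] [-0.128 -0.294  0.051] 0.14380916181835995 61.500141620635986
```

>>> {"method": "drive_tool", "body": {"increments": [[0, 0, 0, -0.06], [0, 0, 0, -0.12], [0, 0, 0, -0.18], [0, 0, 0, -0.24], [0, 0, 0, -0.3]]}}

```text
t: 4.35
position: [0.51, -0.0616, 0.1289]
tool_rot: [0.969, 0.248, 0.001, 0.001]
ft_force: [1.7, -1.6, 0.8]
grip_width: 0.143
grip_force: 61.5
```

```bash
python3 s.py
```

```text
4.35 [ 0.51   -0.0616  0.1289] yaw_y -1.0686564420206464 0.0018648545357035449 [ 0.3   0.27 -0.31  1.97  0.11  0.91 -1.13] [ 1.7 -1.6  0.8] [-0.184 -0.361  0.122] 0.14261606819034264 61.479517221450806
```

>>> {"method": "drive_tool", "body": {"increments": [[0, 0, 0, -0.05], [0, 0, 0, -0.1], [0, 0, 0, -0.15], [0, 0, 0, -0.15]]}}

```text
t: 4.85
position: [0.5101, -0.0617, 0.1289]
tool_rot: [0.984, 0.176, 0.001, 0.001]
ft_force: [2.2, -2.2, 1.4]
grip_width: 0.145
grip_force: 61.4
```

```bash
python3 s.py
```

```text
4.85 [ 0.5101 -0.0617  0.1289] yaw_y -1.216677686576476 0.0016555708526050095 [ 0.28  0.27 -0.28  1.97  0.1   0.91 -1.27] [ 2.2 -2.2  1.4] [-0.353 -0.558 -0.06 ] 0.14460751300282507 61.395957469940186
```

The moment rose to 0.12 and then dropped, which could be a click. I'll turn past the worst case (0.7 + 0.35 rad, so about 1.25 in total), reading the moment along the way.

>>> {"method": "drive_tool", "body": {"increments": [[0, 0, 0, -0.05], [0, 0, 0, -0.1]]}}

```text
t: 5.1
position: [0.5101, -0.0618, 0.1289]
tool_rot: [0.992, 0.126, 0.001, 0.001]
ft_force: [3.2, -2.2, 1.2]
grip_width: 0.146
grip_force: 61.5
```

```bash
python3 s.py
```

```text
5.1 [ 0.5101 -0.0618  0.1289] yaw_y -1.3175762535191344 0.0014901597324648882 [ 0.27  0.27 -0.27  1.97  0.09  0.91 -1.37] [ 3.2 -2.2  1.2] [-0.311 -0.586  0.082] 0.14565201367663017 61.46578073501587
```

>>> {"method": "drive_tool", "body": {"increments": [[0, 0, 0, -0.05], [0, 0, 0, -0.1]]}}

```text
t: 5.35
position: [0.5101, -0.0618, 0.1289]
tool_rot: [0.997, 0.077, 0.001, 0.001]
ft_force: [2.4, -1.6, 1.2]
grip_width: 0.147
grip_force: 61.5
```

```bash
python3 s.py
```

```text
5.35 [ 0.5101 -0.0618  0.1289] yaw_y -1.4174498922732754 0.0013578089447692978 [ 0.25  0.27 -0.25  1.97  0.09  0.91 -1.46] [ 2.4 -1.6  1.2] [-0.404 -0.527  0.116] 0.14713702099959425 61.47046208381653
```

>>> {"method": "drive_tool", "body": {"increments": [[0, 0, 0, -0.05], [0, 0, 0, -0.1]]}}

```text
t: 5.6
position: [0.5101, -0.0619, 0.1289]
tool_rot: [1.0, 0.026, 0.001, 0.001]
ft_force: [2.0, -2.2, 0.9]
grip_width: 0.148
grip_force: 61.5
```

```bash
python3 s.py
```

```text
5.6 [ 0.5101 -0.0619  0.1289] yaw_y -1.517873152113187 0.0011201347302596887 [ 0.24  0.27 -0.24  1.97  0.08  0.91 -1.56] [ 2.  -2.2  0.9] [-0.453 -0.562  0.05 ] 0.14845989937369738 61.462050676345825
```

>>> {"method": "drive_tool", "body": {"increments": [[0, 0, 0, -0.05], [0, 0, 0, -0.1]]}}

```text
t: 5.85
position: [0.5102, -0.062, 0.1289]
tool_rot: [1.0, -0.024, 0.001, 0.0]
ft_force: [2.3, -1.5, 1.4]
grip_width: 0.143
grip_force: 61.4
```

```bash
python3 s.py
```

```text
5.85 [ 0.5102 -0.062   0.1289] yaw_y -1.6178366169524379 0.0009143817187479983 [ 0.23  0.27 -0.22  1.97  0.07  0.91 -1.65] [ 2.3 -1.5  1.4] [-0.465 -0.601  0.056] 0.14313203250554685 61.41701817512512
```

The width trace suggests a click near 1.2 rad, but I'll add one more tooth pitch for margin. Then I'll release and check the bar angle.

>>> {"method": "drive_tool", "body": {"increments": [[0, 0, 0, -0.07], [0, 0, 0, -0.14], [0, 0, 0, -0.21], [0, 0, 0, -0.28], [0, 0, 0, -0.35]]}}

```text
t: 6.48
position: [0.5101, -0.0622, 0.1289]
tool_rot: [0.98, -0.198, 0.001, 0.0]
ft_force: [2.8, -2.4, 1.4]
grip_width: 0.147
grip_force: 61.4
```

>>> {"method": "drive_tool", "body": {"increments": [[0, 0, 0, 0], [0, 0, 0, 0], [0, 0, 0, 0], [0, 0, 0, 0], [0, 0, 0, 0]], "grip": 0}}

```text
t: 7.1
position: [0.5088, -0.0611, 0.1283]
tool_rot: [0.98, -0.197, -0.0, 0.0]
ft_force: [0.7, -0.2, -0.9]
grip_width: 0.998
grip_force: 0.0
```

>>> {"method": "drive_tool", "body": {"increments": [[0, 0, 1, 0], [0, 0, 3, 0], [0, 0, 6, 0], [0, 0, 10, 0], [0, 0, 14, 0]]}}

```text
t: 7.72
position: [0.5088, -0.0612, 0.2703]
tool_rot: [0.98, -0.197, 0.0, -0.0]
ft_force: [1.0, 0.6, -0.0]
grip_width: 1.003
grip_force: 0.0
```

>>> {"method": "drive_tool", "body": {"increments": [[-3, -5, 0, 0], [-6, -10, 0, 0], [-8, -15, 0, 0], [-10, -20, 0, 0], [-10, -23, 0, 0]]}}

```text
t: 8.35
position: [0.4068, -0.2942, 0.2694]
tool_rot: [0.98, -0.199, 0.0, 0.001]
ft_force: [-0.7, -0.5, -0.9]
grip_width: 1.0
grip_force: 0.0
```

```bash
python3 - <<'E'
from h import *
exec(open('s.py').read())
for cam in('top','scene'):
    im,d=shot(cam,cam+'9'); w=cloud(cam,d)
    m=(d>0)&(np.hypot(w[...,0]-.507,w[...,1]+.03)<.16)&(w[...,2]>.134)&(w[...,2]<.16)
    n,l,s,c=cv2.connectedComponentsWithStats(m.astype(np.uint8))
    for i in range(1,n):
        if s[i,4]<15: continue
        P=w[l==i]; a=P[:,:2]-P[:,:2].mean(0); e,v=np.linalg.eigh(a.T@a/len(a))
        print(cam,c[i],P.mean(0).round(4),'std',np.sqrt(e)*1000,'ang',np.arctan2(v[1,1],v[0,1]))
    if cam=='scene': cv2.imwrite('pics/crop9.png',im[180:440,200:480,::-1])
E
```

```text
8.35 [ 0.4068 -0.2942  0.2694] yaw_y -1.9714910673489696 0.0010392848162631 [ 0.48  0.1   0.06  1.83 -0.01  1.21 -1.42] [-0.7 -0.5 -0.9] [ 0.034 -0.025 -0.024] 0.9997096976420461 0.0
top [350.10880829 257.22797927] [ 0.51   -0.0618  0.1436] std [ 4.08410189 14.29407837] ang 2.7305639690177226
top [282.484375  264.3671875] [0.4966 0.0669 0.1433] std [4.25851644 8.82446912] ang 3.1351366606496294
scene [364.73202614 254.2254902 ] [ 0.5057 -0.0605  0.1418] std [ 4.1475381  15.25449164] ang 2.75609755810371
scene [295.08015267 298.98473282] [0.4921 0.0677 0.1417] std [4.09781358 9.61902216] ang -3.115338858520389
```

View pics/crop9.png

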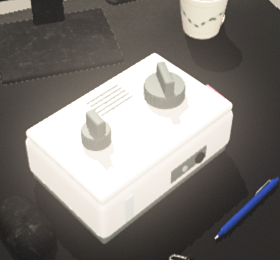

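The filler bar at about (163,80) has turned about 1.60 rad clockwise. The thread takes at most 0.7, so the ratchet is at 0.9 or more, well past one click. The drain cap at about (95,120) is unchanged and the arm is clear.

```bash
python3 -c "
from rig import *
print(sign_off())"
```

```text
the job is handed in; nothing more can be done
None
```

The job is handed in: the filler cap was turned about 1.6 rad clockwise, which puts it fully home and at least two ratchet clicks over; it was let go, and the drain cap was not touched.

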